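# Press the jar lid down firm

### The arm

A 7-joint arm with a two-finger parallel gripper is mounted at the origin on a cart in front of the work surface, level with it; the furniture and walls round the work are solid. World frame = base frame: x ahead of the robot, y to its left, z up, the work surface at z = 0. Lengths are in m, angles in rad, forces in N, time in s.
With the tool pointing down it reaches from about 0.4 to 0.85 m from the base axis. Payload 4.5 kg.
Tool frame: the origin (TCP) lies midway between the tips of the shut fingers; the grasp point (between the pads) lies 19 mm behind it; z points along the fingers, y is the line along which they close (so a half turn about z gives the same grasp; the last joint's range is limited). The gripper opens to 88 mm and grips with 3 to 60 N. Pads are 18 mm wide; open, the fingers measure 123 mm over their backs; the gripper's body (75 mm by 187 mm) begins 45 mm behind the grasp point.
Start: joints at [0.034, 0.689, -0.195, 1.565, 0.157, 0.902, -0.215], TCP at [0.625, 0, 0.239] pointing down, gripper open.
Joint ranges: [-3.01, 3.01], [-0.46, 2.08], [-1.47, 1.51], [0.13, 2.56], [-1, 4.14], [0.04, 2.09], [-2.66, 2.66]. Speed limits (rad/s): [2.57, 2.57, 3.14, 3.14, 3.14, 3.14, 3.14].

### API

Orientations are given as a unit quaternion [x, y, z, w].
In Python, from plant import get_state, viewer, workorder gives the robot as it stands. The module is installed in compiled form; this text tells all that it offers.
- The arm moves only by the tool step_arm, never from a script. Its argument "motion" is a list of rows, each an object of numbers: "wx", "wy", "wz": the turn, a rotation vector about the tool's x, y, z each as a share of 180 degrees, from -1 to 1; "dx", "dy", "dz": the shift along the tool's x, y, z each as a share of 8 cm, from -1 to 1; "claw": the finger opening in mm, from 0 to 88.1. A call has 1 to 8 rows; each row is the pose to reach, as a shift and turn from the pose commanded when the call began, along the tool's axes at that moment, turning the shorter way round; what a row does not reach only later rows make up. A row lasts 1/10 s, in which the tool goes at most 50 mm and 8.59 degrees, less where a joint would pass 70% of its speed; a pose out of reach is approached as far as the arm can. A call with a number of a shift or a turn outside -1 to 1 is refused whole. A call with a gripper value outside its range is refused whole. The fingers move at their own pace and stop on an object; "force" is the grip in N (left out, the last holds). Time passes only in rows, so rows that repeat a pose let the fingers close. It gives the time, the measured TCP pose, the force, the opening and the grip force at its end, in the units of the state.
- get_state(): the state, without advancing time (a new reading comes with each control period).
- viewer.snapshot(name): name is "scene" or "side" or "wrist"; returns (picture, depth): 384x512x3 uint8, red, green, blue; 384x512 float32, m along the optical axis (not along the pixel's ray), 0 where there is no reading.
- viewer.calibration(name): a dict with "vfov" (degrees; the focal length in pixels is half the picture's height over the tangent of half this angle, whatever the lens; pixels are square), "cx", "cy" (the principal point, pixels), "extrinsics" (4x4, takes a point from camera to world coordinates). Camera axes: x right, y down, z forward; pixel columns grow to the right and rows downward; lengths in m; the calibration is good to about 2 mm. A picture is of the moment at which its call begins: read the wrist's pose just before it. calibration takes no time and is no camera call; for the wrist camera it gives the pose at the moment of the call.
- workorder.finish_job(): hands the job in; it is judged then, once.
The state is a dict: "clock": time; "q": joint angles; "qd": joint speeds; "joint_torque": joint torques, N m; "tool_pos": TCP position; "eef_rot": TCP orientation; "contact_force": force on the tool from outside, world axes, zero at the start; "moment": the same for the moment, N m; "opening": opening from 0.0 (shut) to 1.0 (fully open); "finger_force": force on a finger pad.
Only numpy, scipy, OpenCV 4.12 (cv2) and the standard library are available. Lean on these libraries where they do the work, as an engineer would, in place of code of your own. Each camera call takes 0.05 s, during which the arm holds its last target. There are 200 camera calls.

### The job

Stand the spice jar from the left of the table upright in the round nest of the lid press's tray, push the tray fully home under the press, then wind the red hand wheel clockwise by its crank grip until the foot bears on the lid and the resistance has risen from the light running drag to a firm feel, about 5 N more at the crank grip, and no further. Let go and leave it clamped; do not disturb the other things on the table.

Things in the scene. Friction and masses are not known exactly. Their poses are not given: they have to be found in the camera images.
- spice_jar: Small glass spice jar with a black lid, 63 mm across, 94 mm tall, 0.27 to 0.43 kg; it stands upright on the table at the robot's left, nearer than the similar one at the back. Origin: centre of its underside, z up. The lid does not come off.
- lid_press: Grey C-framed bench press, fixed. Origin on the table under its screw; x points to the column behind (80 mm behind the screw), y along the way the tray slides out (robot's left). Head 193 to 223 mm above the table, only the wheel is higher. A 44 mm rubber foot on a spring hangs on the screw on an adjustable collar: its height is not known, 10 to 37 mm above the lid at the start.
- tray: Steel tray 94 x 112 mm that slides in the press. Origin: centre of its underside. Pulled out 142 to 150 mm along the press's y at the start; fully home (against the stop) it lies exactly under the screw: offset 0 from the press in x and y. Slides with 2 N drag and stays where it is left.
- tray_nest (a point): Centre of the floor of the round white nest on the tray, where the jar's underside shall stand, 16 mm above the table. The nest's wall is a 10 mm high ring, 71 mm inside, so the jar has 4 mm of play all round.
- tray_handle (a point): On the tray's upright black handle tab, 115 mm outward (press +y) from the nest's centre, 53 mm above the table. The tab is 46 mm wide (press x), 12 mm thick (press y), top 62 mm above the table. Push it toward -y of the press, or pinch it across its thickness.
- screw_axis (a point): On the vertical axis of screw and red hand wheel, 239 mm above the table. The wheel's ring is 124 mm across, its top 245 mm above the table. The wheel turns at this height; clockwise from above drives the foot down 30 mm a turn; two thirds to one and two thirds turns are needed. It stays where it is left (the screw holds itself).
- crank_mid (a point): On the black upright crank grip on the wheel's ring, 55 mm from the axis: a free-spinning sleeve 19 mm thick, 248 to 290 mm above the table; this point 272 mm. Foot free: a steady 8.4 N along its circle; once the foot bears on the lid, 1 N more per 23 degrees. Right is 13.5 N, 5 N over running drag (60 N on the jar); under 12 N too loose, over 16 N too tight. Held at rest after a slow stroke it reads 2 to 3 N less.
- mug: Blue and white mug, 78 x 112 x 92 mm, bystander; origin at the centre of its underside.
- sugar_shaker: Small glass shaker with a grey domed top, 44 mm across, 90 mm tall, bystander; origin at the centre of its underside.
- ramekin_1: White ramekin with red sauce, 69 mm across, 42 mm tall, bystander; origin at the centre of its underside.
There are look-alikes about, which are no part of the job. What is shaped like the spice_jar but purple or yellow is not meant.

How it is judged:
By the outcome, as a careful person would: the job done as asked, in the order asked, and still so for the second after the job is handed in, with the robot touching nothing.
It also fails if it takes over 72 s, if anything falls off the work surface, if the arm or the gripper's body presses on something with over 40 N, if the wrist force passes 120 N, or if a joint passes its speed limit or range.

## Working session

There is one attempt and no reset: what is moved stays moved. The work goes in short steps, Python scripts to look and compute and a tool call to move; the robot and the scene stay as the last step left them, time stands still between calls to the robot, and variables do not carry over. Pictures are saved under pics/ and viewed, at most 10 in all, crops included, and the job is handed in when it is done.

Besides the shell and the picture viewer there is one more tool, called after "Emit:" as a command line: name --argument value ..., lists and objects as JSON in quotes. step_arm: Moves the arm, as the interface text tells. Shift numbers are shares of 8 cm and turn numbers shares of 180 degrees, none past 1 either way. Its arguments: {"type":"object","properties":{"motion":{"type":"array","items":{"type":"object","properties":{"wx":{"type":"number","minimum":-1,"maximum":1},"wy":{"type":"number","minimum":-1,"maximum":1},"wz":{"type":"number","minimum":-1,"maximum":1},"dx":{"type":"number","minimum":-1,"maximum":1},"dy":{"type":"number","minimum":-1,"maximum":1},"dz":{"type":"number","minimum":-1,"maximum":1},"claw":{"type":"number"}}}},"force":{"type":"number"}},"required":["motion"]}

```bash
mkdir -p pics; cat > h.py <<'E'
import numpy as np, cv2, math
from scipy.spatial.transform import Rotation as R
from plant import get_state, viewer, workorder
def snap(n,f=None):
    c=viewer.calibration(n); p,d=viewer.snapshot(n)
    if f: cv2.imwrite('pics/'+f,p[:,:,::-1])
    return p,d,c
def pts(d,c):
    h,w=d.shape; f=h/2/math.tan(math.radians(c['vfov'])/2)
    v,u=np.mgrid[:h,:w]
    P=np.stack([(u-c['cx'])/f*d,(v-c['cy'])/f*d,d],-1)
    E=np.array(c['extrinsics']); return P@E[:3,:3].T+E[:3,3]
def ray(u,v,c,z,h=384):
    f=h/2/math.tan(math.radians(c['vfov'])/2); E=np.array(c['extrinsics'])
    r=E[:3,:3]@np.array([(u-c['cx'])/f,(v-c['cy'])/f,1]); o=E[:3,3]
    return o+r*(z-o[2])/r[2]
def st():
    s=get_state(); print('t',round(s['clock'],2),'p',np.round(s['tool_pos'],4),'q',np.round(s['eef_rot'],4),'F',np.round(s['contact_force'],2),'op',round(s['opening']*88.1,1),'ff',s['finger_force']); return s
def to(p):  # displacement in tool axes, share of 8cm
    s=get_state(); r=R.from_quat(s['eef_rot']); v=r.inv().apply(np.array(p)-s['tool_pos'])/0.08; print('shift',np.round(v,3)); return v
E
python3 - <<'E'
from h import *
s=st(); print(R.from_quat(s['eef_rot']).as_matrix().round(3))
for n in ('scene','side'):
    p,d,c=snap(n,n+'0.png'); np.savez(n+'0.npz',p=p,d=d); print(n,c['vfov'],c['cx'],c['cy'],np.round(c['extrinsics'],3).tolist(),(d>0).mean())
E
```

```text
t 0.0 p [ 6.244e-01 -1.000e-04  2.379e-01] q [ 7.071e-01  7.071e-01 -7.000e-04 -6.000e-04] F [-0.4   0.22 -0.78] op 88.0 ff 0.0
[[-0.     1.    -0.002]
 [ 1.     0.    -0.   ]
 [-0.    -0.002 -1.   ]]
scene 52.76549137273959 253.16728397162183 185.75768241306375 [[-0.839, -0.422, 0.343, 0.112], [-0.544, 0.658, -0.521, 0.641], [-0.005, -0.624, -0.782, 1.147], [0.0, 0.0, 0.0, 1.0]] 0.9905548095703125
side 42.18318304934424 258.66371565099513 198.48415459962334 [[-0.91, -0.258, 0.324, 0.054], [-0.414, 0.549, -0.726, 1.155], [0.01, -0.795, -0.606, 1.138], [0.0, 0.0, 0.0, 1.0]] 0.8674672444661459
```

View pics/scene0.png

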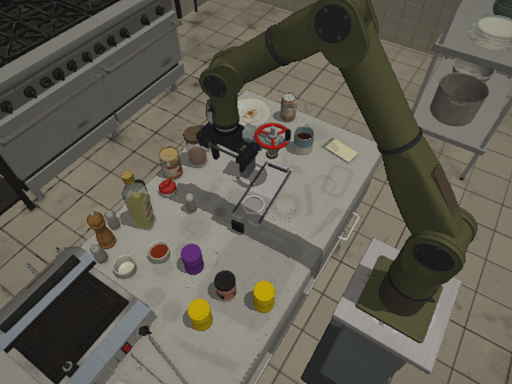

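View pics/side0.png

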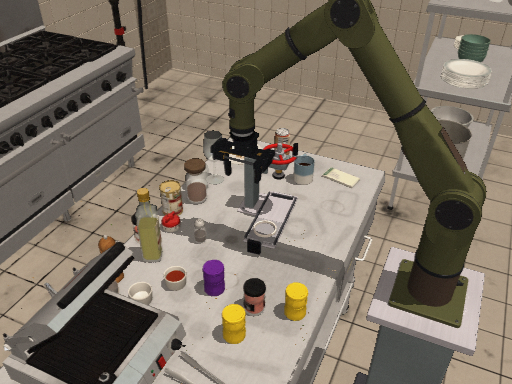

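The jar candidates in the scene view are the black-lidded glass jar at (226,285), yellow ones at (200,315) and (264,296), a purple one at (192,259), and a larger dark-lidded jar at the back near (193,145). The near one at (226,285) fits: it has a black lid and clear glass, and it's on the left. The tray is at (255,205), its handle at (238,226), and the wheel at (271,137).

```bash
cat > m.py <<'E'
from h import *
for n in ('scene','side'):
    z=np.load(n+'0.npz'); p,d=z['p'],z['d']; c=viewer.calibration(n); P=pts(d,c)
    hsv=cv2.cvtColor(p,cv2.COLOR_RGB2HSV)
    def rep(name,m):
        k,l,s,ce=cv2.connectedComponentsWithStats(m.astype(np.uint8))
        for i in range(1,k):
            if s[i,4]>25:
                q=P[l==i]; print(n,name,ce[i].round(1),s[i,4],'med',np.median(q,0).round(3),'min',np.percentile(q,3,0).round(3),'max',np.percentile(q,97,0).round(3), 'mid',((q.min(0)+q.max(0))/2).round(4))
    X,Y,Z=P[...,0],P[...,1],P[...,2]
    rep('lid',(hsv[...,2]<70)&(Z>.088)&(Z<.1)&(X>.35)&(X<.75)&(Y>.2)&(Y<.6))
    rep('red',((hsv[...,0]<8)|(hsv[...,0]>172))&(hsv[...,1]>150)&(hsv[...,2]>60)&(Z>.2)&(Z<.27))
    rep('handletop',(hsv[...,2]<60)&(Z>.055)&(Z<.068)&(X>.4)&(X<.9)&(Y<.35))
    rep('dark_hi',(hsv[...,2]<70)&(Z>.282)&(Z<.298)&(X>.4)&(X<1)&(Y<.2))
    rep('ring',(Z>.022)&(Z<.031)&(X>.4)&(X<.9)&(Y<.3)&(Y>-.1)&(hsv[...,2]>110))
s=cv2.imread('pics/scene0.png'); a=cv2.resize(s[100:245,205:325],None,fx=4,fy=4,interpolation=cv2.INTER_CUBIC); b=cv2.resize(s[240:335,180:285],(320,290)); 
o=np.zeros((580,800,3),np.uint8); o[:,:480]=a; o[:290,480:]=b; cv2.imwrite('pics/crop.png',o)
E
python3 m.py
```

```text
scene lid [224.6 280.4] 324 med [0.452 0.279 0.093] min [0.425 0.253 0.089] max [0.479 0.306 0.098] mid [0.4529 0.2784 0.0936]
scene lid [ 99.2 310.5] 1363 med [0.69  0.542 0.097] min [0.643 0.481 0.09 ] max [0.746 0.597 0.1  ] mid [0.6952 0.5388 0.0941]
scene red [269.8 136.2] 307 med [ 0.577 -0.164  0.242] min [ 0.52  -0.232  0.236] max [ 0.627 -0.122  0.247] mid [ 0.5734 -0.177   0.2338]
scene handletop [304.6 135.4] 34 med [ 0.557 -0.415  0.056] min [ 0.539 -0.431  0.055] max [ 0.578 -0.4    0.061] mid [ 0.5592 -0.4133  0.0598]
scene handletop [237.2 222.8] 45 med [0.546 0.078 0.061] min [0.527 0.072 0.056] max [0.568 0.083 0.065] mid [0.5475 0.0764 0.0608]
scene ring [253.5 198.8] 51 med [ 0.58  -0.063  0.026] min [ 0.524 -0.077  0.022] max [ 0.598 -0.016  0.03 ] mid [ 0.5609 -0.0441  0.0259]
scene ring [253.9 211. ] 32 med [ 0.535 -0.01   0.025] min [ 0.521 -0.038  0.023] max [0.575 0.002 0.03 ] mid [ 0.5491 -0.0202  0.0264]
side lid [254.  286.8] 306 med [0.454 0.282 0.095] min [0.426 0.253 0.09 ] max [0.48  0.309 0.099] mid [0.4533 0.2798 0.0939]
side lid [132.1 325.6] 845 me
[... 707 characters left out ...]
575 -0.117  0.249] mid [ 0.5469 -0.1447  0.2393]
side handletop [253.2 241.9] 49 med [0.55  0.081 0.061] min [0.529 0.073 0.055] max [0.571 0.088 0.066] mid [0.5498 0.0802 0.061 ]
side dark_hi [226.6 161.5] 28 med [0.676 0.008 0.287] min [ 0.669 -0.003  0.283] max [0.685 0.015 0.297] mid [0.677  0.0062 0.2899]
side ring [264.6 228.1] 102 med [ 0.559 -0.031  0.026] min [ 0.523 -0.074  0.023] max [0.598 0.004 0.03 ] mid [ 0.5602 -0.0348  0.0265]
side ring [151.2 256.3] 37 med [0.83  0.247 0.026] min [0.81  0.23  0.023] max [0.855 0.257 0.031] mid [0.8325 0.2431 0.0266]
side ring [175.3 274.5] 131 med [0.72  0.283 0.027] min [0.696 0.263 0.024] max [0.743 0.297 0.03 ] mid [0.7181 0.281  0.0266]
```

View pics/crop.png

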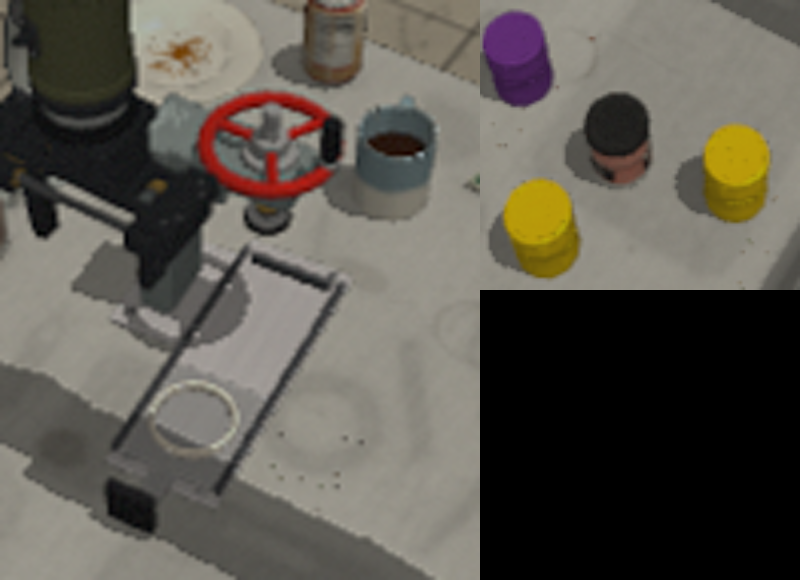

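The crop confirms it: the near-left jar with the black lid and reddish glass at (226,285) is neither purple nor yellow. The crank grip is at scene pixel (288,135), and the nest ring is around (253,205). Next I'll refine the wheel, crank and nest positions and the clearance to the neighbours.

```bash
cat > m2.py <<'E'
from h import *
from scipy.optimize import least_squares
for n in ('scene','side'):
    z=np.load(n+'0.npz'); p,d=z['p'],z['d']; c=viewer.calibration(n); P=pts(d,c)
    hsv=cv2.cvtColor(p,cv2.COLOR_RGB2HSV); X,Y,Z=P[...,0],P[...,1],P[...,2]
    def fit(q,c0,rmin,rmax):
        cc=np.array(c0)
        for _ in range(6):
            r=np.hypot(*(q-cc).T); g=q[(r>rmin)&(r<rmax)]
            s=least_squares(lambda a:np.hypot(*(g-a[:2]).T)-a[2],[*cc,(rmin+rmax)/2],loss='soft_l1',f_scale=.002); cc=s.x[:2]
        return s.x.round(4),len(g)
    red=((hsv[...,0]<8)|(hsv[...,0]>172))&(hsv[...,1]>150)&(hsv[...,2]>60)&(Z>.234)&(Z<.25)
    print(n,'wheel',fit(P[red][:,:2],(.574,-.178),.048,.068))
    m=(hsv[...,2]>110)&(Z>.021)&(Z<.031); print('nest',fit(P[m][:,:2],(.56,-.034),.03,.046))
    m=(hsv[...,2]<70)&(Z>.25)&(Z<.3)&(np.hypot(X-.574,Y+.178)<.08); print('crank',m.sum(),np.median(P[m],0).round(4),P[m].min(0).round(3) if m.any() else 0,P[m].max(0).round(3) if m.any() else 0)
    ye=(hsv[...,0]>20)&(hsv[...,0]<35)&(hsv[...,1]>180)&(Z>.085)&(Z<.1)
    k,l,s,ce=cv2.connectedComponentsWithStats(ye.astype(np.uint8))
    for i in range(1,k):
        if s[i,4]>60: q=P[l==i]; print('yellow',((q.min(0)+q.max(0))/2).round(3),s[i,4])
    pu=(hsv[...,0]>125)&(hsv[...,0]<155)&(hsv[...,1]>120)&(Z>.08)&(Z<.1); q=P[pu]; print('purple',np.median(q,0).round(3))
    if n=='scene': print('crank ray',ray(288,134.5,c,.27))
E
python3 m2.py
```

```text
scene wheel (array([ 0.5722, -0.1772,  0.0545]), 243)
nest (array([ 0.5589, -0.0378,  0.0376]), 89)
crank 50 [ 0.5168 -0.1778  0.2745] [ 0.51  -0.187  0.25 ] [ 0.526 -0.173  0.291]
yellow [0.339 0.245 0.092] 352
yellow [0.463 0.389 0.092] 390
purple [0.592 0.264 0.093]
crank ray [ 0.51763121 -0.18345737  0.27      ]
side wheel (array([ 0.5733, -0.1747,  0.0552]), 174)
nest (array([ 0.5606, -0.0342,  0.0383]), 109)
crank 62 [ 0.5181 -0.1757  0.2748] [ 0.511 -0.189  0.252] [ 0.529 -0.17   0.295]
yellow [0.339 0.245 0.093] 328
yellow [0.463 0.391 0.092] 382
purple [0.593 0.268 0.094]
```

Emit:
step_arm --motion '[{"dx":1,"dy":-0.7,"claw":88},{"dx":1,"dy":-0.7,"claw":88},{"dx":1,"dy":-0.7,"claw":88}]'

```text
$.motion[0]: bad value
```

Emit:
step_arm --motion '[{"dx":1,"dy":-0.7},{"dx":1,"dy":-0.7},{"dx":1,"dy":-0.7}]'

```text
$.motion[0]: bad value
```

Emit:
step_arm --motion '[{"dx":1,"dy":-0.7,"dz":0.6},{"dx":1,"dy":-0.7,"dz":0.6},{"dx":1,"dy":-0.7,"dz":0.6},{"dx":1,"dy":-0.7,"dz":0.6}]'

```text
$.motion[0]: bad value
```

Emit:
step_arm --motion '[{"dx":0.5,"dy":-0.04,"dz":0.5},{"dx":0.5,"dy":-0.04,"dz":0.5},{"dx":0.5,"dy":-0.04,"dz":0.5},{"dx":0.5,"dy":-0.04,"dz":0.5}]'

```text
$.motion[0]: bad value
```

```bash
python3 - <<'E'
from h import *
s=st(); p,d,c=snap('wrist','w1.png'); P=pts(d,c); hsv=cv2.cvtColor(p,cv2.COLOR_RGB2HSV)
X,Y,Z=P[...,0],P[...,1],P[...,2]
m=(hsv[...,2]<80)&(Z>.085)&(Z<.1)&(np.hypot(X-.453,Y-.279)<.045); q=P[m]; print(m.sum(),((q.min(0)+q.max(0))/2).round(4),np.ptp(q,axis=0)); to([.453,.2795,.051])
E
```

```text
t 0.1 p [ 0.6245 -0.      0.238 ] q [ 7.071e-01  7.071e-01 -6.000e-04 -5.000e-04] F [ 0.43 -0.01 -0.13] op 88.0 ff 0.0Traceback (most recent call last):
  File "<stdin>", line 4, in <module>
    return umr_minimum(a, axis, None, out, keepdims, initial, where)
ValueError: zero-size array to reduction operation minimum which has no identity
```

View pics/w1.png

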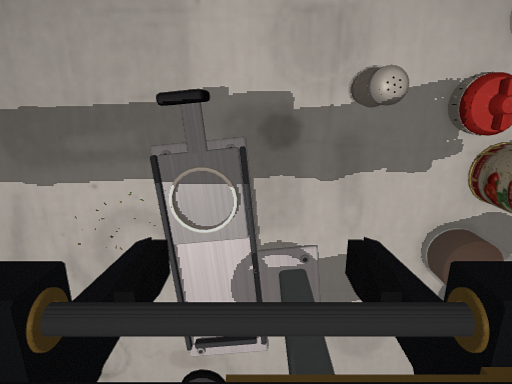

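The wrist view from the start pose shows the nest ring centred near (203,200) and the handle top at (183,97). The moves were refused, probably because every key is needed in each row.

Emit:
step_arm --motion '[{"dx":1,"dy":-0.7,"dz":0,"wx":0,"wy":0,"wz":0,"claw":88},{"dx":1,"dy":-0.7,"dz":0,"wx":0,"wy":0,"wz":0,"claw":88},{"dx":1,"dy":-0.7,"dz":0,"wx":0,"wy":0,"wz":0,"claw":88}]'

```text
clock: 0.45
tool_pos: [0.5648, 0.0878, 0.2387]
eef_rot: [0.703, 0.711, 0.0, -0.003]
contact_force: [0.9, 0.9, 0.3]
opening: 0.996
finger_force: 0.0
```

```bash
python3 - <<'E'
from h import *
s=st(); c=viewer.calibration('wrist')
E=np.array(c['extrinsics']).copy(); E[:3,3]+=np.array([.6245,0,.238])-s['tool_pos']; c['extrinsics']=E
print('nest',ray(203.5,200,c,.026).round(4),'handle',ray(183,97,c,.062).round(4))
E
```

```text
t 0.45 p [0.5648 0.0878 0.2387] q [ 7.032e-01  7.110e-01  3.000e-04 -3.100e-03] F [0.86 0.86 0.31] op 87.7 ff 0.0
nest [ 0.5623 -0.0345  0.026 ] handle [0.5526 0.078  0.062 ]
```

Emit:
step_arm --motion '[{"dx":1,"dy":-0.7,"dz":0,"wx":0,"wy":0,"wz":0,"claw":88},{"dx":1,"dy":-0.7,"dz":0,"wx":0,"wy":0,"wz":0,"claw":88},{"dx":1,"dy":-0.7,"dz":0,"wx":0,"wy":0,"wz":0,"claw":88}]'

```text
clock: 0.75
tool_pos: [0.5088, 0.1672, 0.2388]
eef_rot: [0.703, 0.711, 0.0, -0.003]
contact_force: [0.5, -0.4, 0.2]
opening: 0.996
finger_force: 0.0
```

Emit:
step_arm --motion '[{"dx":1,"dy":-0.7,"dz":0.5,"wx":0,"wy":0,"wz":0,"claw":88},{"dx":1,"dy":-0.7,"dz":0.5,"wx":0,"wy":0,"wz":0,"claw":88},{"dx":1,"dy":-0.7,"dz":0.5,"wx":0,"wy":0,"wz":0,"claw":88}]'

```text
clock: 1.05
tool_pos: [0.4523, 0.245, 0.197]
eef_rot: [0.704, 0.711, -0.001, -0.002]
contact_force: [1.0, -0.4, -0.3]
opening: 0.998
finger_force: 0.0
```

Emit:
step_arm --motion '[{"dx":0.5,"dy":-0.04,"dz":0.4,"wx":0,"wy":0,"wz":0,"claw":88},{"dx":0.5,"dy":-0.04,"dz":0.4,"wx":0,"wy":0,"wz":0,"claw":88},{"dx":0.5,"dy":-0.04,"dz":0.4,"wx":0,"wy":0,"wz":0,"claw":88},{"dx":0.5,"dy":-0.04,"dz":0.4,"wx":0,"wy":0,"wz":0,"claw":88}]'

```text
clock: 1.45
tool_pos: [0.4548, 0.2784, 0.1671]
eef_rot: [0.708, 0.706, -0.0, 0.001]
contact_force: [0.4, -0.3, -0.3]
opening: 0.996
finger_force: 0.0
```

```bash
python3 - <<'E'
from h import *
s=st(); p,d,c=snap('wrist','w2.png'); P=pts(d,c); hsv=cv2.cvtColor(p,cv2.COLOR_RGB2HSV)
X,Y,Z=P[...,0],P[...,1],P[...,2]
m=(hsv[...,2]<80)&(Z>.085)&(Z<.1)&(np.hypot(X-.453,Y-.279)<.045); q=P[m]; print(m.sum(),((q.min(0)+q.max(0))/2).round(4) if len(q) else 0); to([.453,.2795,.051])
E
```

```text
t 1.45 p [0.4548 0.2784 0.1671] q [ 7.078e-01  7.064e-01 -1.000e-04  7.000e-04] F [ 0.44 -0.32 -0.3 ] op 87.8 ff 0.0
5793 [0.455  0.2796 0.0901]
shift [ 0.015 -0.026  1.454]
```

View pics/w2.png

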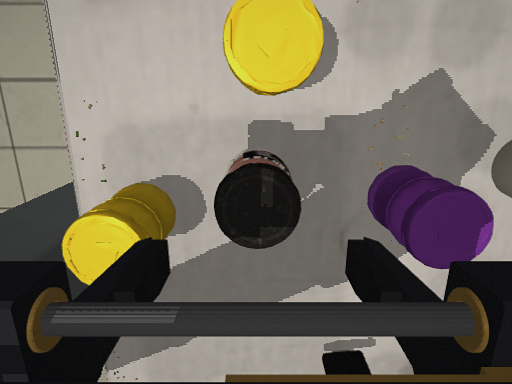

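The black lid is centred at (257,205) between the open fingers, with the yellow and purple jars clear of them. Descending.

Emit:
step_arm --motion '[{"dx":0.01,"dy":-0.01,"dz":0.4,"wx":0,"wy":0,"wz":0,"claw":88},{"dx":0.01,"dy":-0.01,"dz":0.8,"wx":0,"wy":0,"wz":0,"claw":88},{"dx":0.01,"dy":-0.01,"dz":0.8,"wx":0,"wy":0,"wz":0,"claw":88}]'

```text
clock: 1.8
tool_pos: [0.4519, 0.2781, 0.1006]
eef_rot: [0.708, 0.706, -0.003, 0.0]
contact_force: [-1.2, -0.9, -0.1]
opening: 1.001
finger_force: 0.0
```

Emit:
step_arm --motion '[{"dx":0,"dy":0,"dz":0.3,"wx":0,"wy":0,"wz":0,"claw":88},{"dx":0,"dy":0,"dz":0.65,"wx":0,"wy":0,"wz":0,"claw":88},{"dx":0,"dy":0,"dz":0.65,"wx":0,"wy":0,"wz":0,"claw":88}]'

```text
clock: 2.1
tool_pos: [0.4526, 0.2794, 0.05]
eef_rot: [0.707, 0.707, -0.002, 0.0]
contact_force: [-1.6, -0.2, 0.6]
opening: 1.002
finger_force: 0.0
```

Emit:
step_arm --motion '[{"dx":0,"dy":0,"dz":0,"wx":0,"wy":0,"wz":0,"claw":55},{"dx":0,"dy":0,"dz":0,"wx":0,"wy":0,"wz":0,"claw":55},{"dx":0,"dy":0,"dz":0,"wx":0,"wy":0,"wz":0,"claw":55},{"dx":0,"dy":0,"dz":0,"wx":0,"wy":0,"wz":0,"claw":55},{"dx":0,"dy":0,"dz":0,"wx":0,"wy":0,"wz":0,"claw":55}]' --force 25

```text
clock: 2.6
tool_pos: [0.4544, 0.2813, 0.0522]
eef_rot: [0.707, 0.707, 0.002, 0.0]
contact_force: [0.9, 0.7, 7.8]
opening: 0.707
finger_force: 26.9
```

Emit:
step_arm --motion '[{"dx":0,"dy":0,"dz":-0.3,"wx":0,"wy":0,"wz":0,"claw":55},{"dx":0,"dy":0,"dz":-0.7,"wx":0,"wy":0,"wz":0,"claw":55},{"dx":0,"dy":0,"dz":-1,"wx":0,"wy":0,"wz":0,"claw":55},{"dx":0,"dy":0,"dz":-1,"wx":0,"wy":0,"wz":0,"claw":55},{"dx":0,"dy":0,"dz":-1,"wx":0,"wy":0,"wz":0,"claw":55}]'

```text
clock: 3.1
tool_pos: [0.4526, 0.2805, 0.1304]
eef_rot: [0.707, 0.707, -0.0, -0.0]
contact_force: [-0.7, 0.2, -4.1]
opening: 0.705
finger_force: 26.5
```

```bash
python3 - <<'E'
from h import *
s=st(); to([.561,-.035,.13])
p,d,c=snap('side'); P=pts(d,c); hsv=cv2.cvtColor(p,cv2.COLOR_RGB2HSV)
X,Y,Z=P[...,0],P[...,1],P[...,2]
m=(np.hypot(X-.454,Y-.28)<.06)&(Z>.02)&(Z<.14); print(np.percentile(P[m][:,2],[1,50,99]))
cv2.imwrite('pics/lift.png',cv2.resize(p[150:330,180:340,::-1],(640,720))[:600])
E
```

```text
t 3.1 p [0.4526 0.2805 0.1304] q [ 7.071e-01  7.071e-01 -2.000e-04 -0.000e+00] F [-0.67  0.16 -4.05] op 62.1 ff 26.483694878406823
shift [-3.944  1.354  0.005]
[0.08072164 0.10946985 0.13942669]
```

View pics/lift.png

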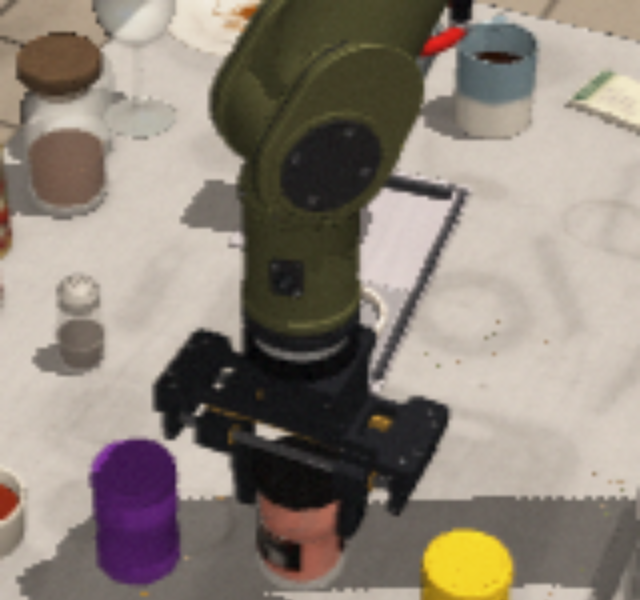

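The jar hangs upright and well clear of the table; its bottom is near (300,580) in the crop. Carrying it to the nest.

Emit:
step_arm --motion '[{"dx":-0.25,"dy":0.1,"dz":0,"wx":0,"wy":0,"wz":0,"claw":55},{"dx":-0.6,"dy":0.2,"dz":0,"wx":0,"wy":0,"wz":0,"claw":55},{"dx":-1,"dy":0.34,"dz":0,"wx":0,"wy":0,"wz":0,"claw":55}]'

```text
clock: 3.45
tool_pos: [0.4788, 0.2006, 0.1289]
eef_rot: [0.706, 0.708, -0.002, -0.001]
contact_force: [1.2, 0.5, -4.2]
opening: 0.703
finger_force: 26.5
```

Emit:
step_arm --motion '[{"dx":-0.4,"dy":0.14,"dz":0,"wx":0,"wy":0,"wz":0,"claw":55},{"dx":-0.8,"dy":0.28,"dz":0,"wx":0,"wy":0,"wz":0,"claw":55},{"dx":-1,"dy":0.34,"dz":0,"wx":0,"wy":0,"wz":0,"claw":55}]'

```text
clock: 3.75
tool_pos: [0.5072, 0.1162, 0.1288]
eef_rot: [0.709, 0.706, -0.002, 0.0]
contact_force: [0.3, -0.1, -3.8]
opening: 0.706
finger_force: 26.5
```

Emit:
step_arm --motion '[{"dx":-0.4,"dy":0.14,"dz":0,"wx":0,"wy":0,"wz":0,"claw":55},{"dx":-0.8,"dy":0.28,"dz":0,"wx":0,"wy":0,"wz":0,"claw":55},{"dx":-1,"dy":0.34,"dz":0,"wx":0,"wy":0,"wz":0,"claw":55}]'

```text
clock: 4.05
tool_pos: [0.5342, 0.0364, 0.1287]
eef_rot: [0.709, 0.706, -0.002, -0.0]
contact_force: [0.3, 0.2, -3.7]
opening: 0.705
finger_force: 26.5
```

Emit:
step_arm --motion '[{"dx":-0.4,"dy":0.14,"dz":0,"wx":0,"wy":0,"wz":0,"claw":55},{"dx":-0.7,"dy":0.28,"dz":0,"wx":0,"wy":0,"wz":0,"claw":55},{"dx":-0.92,"dy":0.33,"dz":0,"wx":0,"wy":0,"wz":0,"claw":55},{"dx":-0.92,"dy":0.33,"dz":0,"wx":0,"wy":0,"wz":0,"claw":55},{"dx":-0.92,"dy":0.33,"dz":0,"wx":0,"wy":0,"wz":0,"claw":55}]'

```text
clock: 4.55
tool_pos: [0.5598, -0.0325, 0.1292]
eef_rot: [0.707, 0.707, -0.001, -0.001]
contact_force: [-1.0, 1.0, -4.2]
opening: 0.703
finger_force: 26.5
```

```bash
python3 - <<'E'
from h import *
s=st(); to([.561,-.0345,.072])
E
```

```text
t 4.55 p [ 0.5598 -0.0325  0.1292] q [ 0.7073  0.707  -0.0009 -0.0014] F [-0.98  1.02 -4.22] op 61.9 ff 26.487211757339537
shift [-0.026  0.018  0.714]
```

Emit:
step_arm --motion '[{"dx":-0.02,"dy":0.01,"dz":0.25,"wx":0,"wy":0,"wz":0,"claw":55},{"dx":-0.02,"dy":0.01,"dz":0.52,"wx":0,"wy":0,"wz":0,"claw":55},{"dx":-0.02,"dy":0.01,"dz":0.52,"wx":0,"wy":0,"wz":0,"claw":55},{"dx":-0.02,"dy":0.01,"dz":0.52,"wx":0,"wy":0,"wz":0,"claw":55}]'

```text
clock: 4.95
tool_pos: [0.5611, -0.0328, 0.0888]
eef_rot: [0.706, 0.708, -0.0, -0.001]
contact_force: [0.6, 0.8, -3.7]
opening: 0.704
finger_force: 26.5
```

```bash
python3 - <<'E'
from h import *
s=st(); a,_,_=snap('side'); b,_,_=snap('scene')
o=np.hstack([cv2.resize(a[180:270,220:310],(400,400)),cv2.resize(b[160:250,210:300],(400,400))])
cv2.imwrite('pics/nest.png',o[:,:,::-1]); to([.561,-.0345,.069])
E
```

```text
t 4.95 p [ 0.5611 -0.0328  0.0888] q [ 7.063e-01  7.079e-01 -3.000e-04 -9.000e-04] F [ 0.59  0.76 -3.74] op 62.1 ff 26.492340127006173
shift [-0.014 -0.017  0.261]
```

View pics/nest.png

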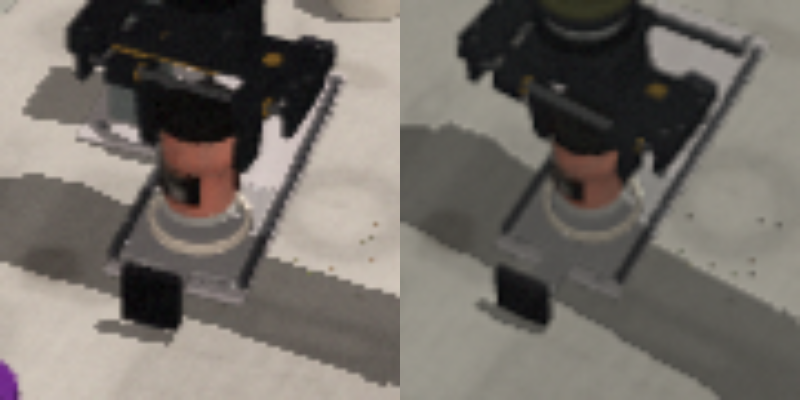

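The jar sits centred over the ring (around (200,220) left, (590,215) right). Lowering.

Emit:
step_arm --motion '[{"dx":-0.015,"dy":0,"dz":0.1,"wx":0,"wy":0,"wz":0,"claw":55},{"dx":-0.015,"dy":0,"dz":0.17,"wx":0,"wy":0,"wz":0,"claw":55},{"dx":-0.015,"dy":0,"dz":0.21,"wx":0,"wy":0,"wz":0,"claw":55},{"dx":-0.015,"dy":0,"dz":0.24,"wx":0,"wy":0,"wz":0,"claw":55}]'

```text
clock: 5.45
tool_pos: [0.5616, -0.0356, 0.0695]
eef_rot: [0.707, 0.707, -0.0, -0.0]
contact_force: [-1.0, 0.0, -4.6]
opening: 0.706
finger_force: 26.5
```

Emit:
step_arm --motion '[{"dx":0,"dy":0,"dz":0.02,"wx":0,"wy":0,"wz":0,"claw":55},{"dx":0,"dy":0,"dz":0.03,"wx":0,"wy":0,"wz":0,"claw":55},{"dx":0,"dy":0,"dz":0.03,"wx":0,"wy":0,"wz":0,"claw":55}]'

```text
clock: 5.75
tool_pos: [0.5618, -0.0357, 0.0681]
eef_rot: [0.707, 0.707, -0.0, 0.0]
contact_force: [-1.0, -0.4, 2.5]
opening: 0.702
finger_force: 26.8
```

Contact on the nest floor. Releasing and rising.

Emit:
step_arm --motion '[{"dx":0,"dy":0,"dz":0,"wx":0,"wy":0,"wz":0,"claw":86},{"dx":0,"dy":0,"dz":0,"wx":0,"wy":0,"wz":0,"claw":86},{"dx":0,"dy":0,"dz":0,"wx":0,"wy":0,"wz":0,"claw":86},{"dx":0,"dy":0,"dz":0,"wx":0,"wy":0,"wz":0,"claw":86},{"dx":0,"dy":0,"dz":-0.3,"wx":0,"wy":0,"wz":0,"claw":86},{"dx":0,"dy":0,"dz":-0.8,"wx":0,"wy":0,"wz":0,"claw":86},{"dx":0,"dy":0,"dz":-1,"wx":0,"wy":0,"wz":0,"claw":86},{"dx":0,"dy":0,"dz":-1,"wx":0,"wy":0,"wz":0,"claw":86}]'

```text
clock: 6.55
tool_pos: [0.5637, -0.0356, 0.1499]
eef_rot: [0.707, 0.707, 0.002, 0.002]
contact_force: [-0.4, 0.9, 0.2]
opening: 0.976
finger_force: 0.0
```

```bash
python3 - <<'E'
from h import *
s=st(); a,d,c=snap('side'); P=pts(d,c); hsv=cv2.cvtColor(a,cv2.COLOR_RGB2HSV)
X,Y,Z=P[...,0],P[...,1],P[...,2]
m=(hsv[...,2]<90)&(Z>.1)&(Z<.116)&(np.hypot(X-.561,Y+.035)<.05); q=P[m]; print('lid',m.sum(),np.percentile(q,[2,50,98],axis=0).round(4).tolist() if len(q) else 0)
cv2.imwrite('pics/place.png',cv2.resize(a[140:270,200:330],(600,600))[:,:,::-1])
E
```

```text
t 6.55 p [ 0.5637 -0.0356  0.1499] q [0.7072 0.707  0.002  0.0019] F [-0.37  0.93  0.22] op 86.0 ff 0.0
lid 210 [[0.532, -0.0633, 0.102], [0.5615, -0.0312, 0.1103], [0.5901, -0.0056, 0.1154]]
```

View pics/place.png

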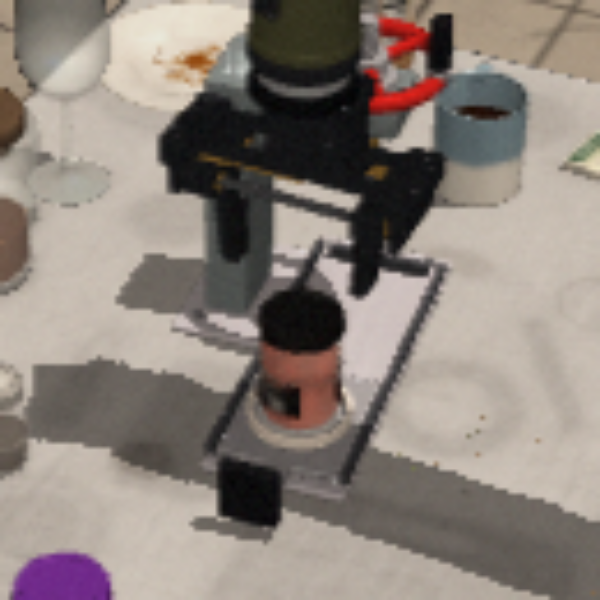

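The jar stands upright in the nest (lid at (300,320) in the crop, top at 0.110 m). Next is the tray handle.

Emit:
step_arm --motion '[{"dx":0.5,"dy":-0.05,"dz":0,"wx":0,"wy":0,"wz":0,"claw":0},{"dx":1,"dy":-0.1,"dz":0,"wx":0,"wy":0,"wz":0,"claw":0},{"dx":1,"dy":-0.1,"dz":0,"wx":0,"wy":0,"wz":0,"claw":0}]' --force 20

```text
clock: 6.9
tool_pos: [0.5524, 0.0524, 0.1463]
eef_rot: [0.704, 0.711, 0.001, -0.003]
contact_force: [-0.8, 0.0, 0.2]
opening: 0.73
finger_force: 0.0
```

Emit:
step_arm --motion '[{"dx":0.5,"dy":-0.02,"dz":0,"wx":0,"wy":0,"wz":0,"claw":0},{"dx":0.95,"dy":-0.04,"dz":0,"wx":0,"wy":0,"wz":0,"claw":0},{"dx":0.95,"dy":-0.04,"dz":0.4,"wx":0,"wy":0,"wz":0,"claw":0},{"dx":0.95,"dy":-0.04,"dz":0.7,"wx":0,"wy":0,"wz":0,"claw":0},{"dx":0.95,"dy":-0.04,"dz":0.7,"wx":0,"wy":0,"wz":0,"claw":0}]'

```text
clock: 7.4
tool_pos: [0.5475, 0.1195, 0.0877]
eef_rot: [0.707, 0.707, -0.004, -0.002]
contact_force: [-0.5, -0.4, 1.1]
opening: 0.267
finger_force: 0.0
```

Emit:
step_arm --motion '[{"dx":0,"dy":0,"dz":0.35,"wx":0,"wy":0,"wz":0,"claw":0},{"dx":0,"dy":0,"dz":0.62,"wx":0,"wy":0,"wz":0,"claw":0},{"dx":0,"dy":0,"dz":0.62,"wx":0,"wy":0,"wz":0,"claw":0}]'

```text
clock: 7.7
tool_pos: [0.5489, 0.1194, 0.04]
eef_rot: [0.707, 0.707, -0.002, -0.001]
contact_force: [-0.2, -0.3, 0.8]
opening: 0.015
finger_force: 0.0
```

Emit:
step_arm --motion '[{"dx":-0.12,"dy":0.01,"dz":0,"wx":0,"wy":0,"wz":0,"claw":0},{"dx":-0.22,"dy":0.02,"dz":0,"wx":0,"wy":0,"wz":0,"claw":0},{"dx":-0.28,"dy":0.03,"dz":0,"wx":0,"wy":0,"wz":0,"claw":0},{"dx":-0.34,"dy":0.03,"dz":0,"wx":0,"wy":0,"wz":0,"claw":0},{"dx":-0.42,"dy":0.04,"dz":0,"wx":0,"wy":0,"wz":0,"claw":0},{"dx":-0.51,"dy":0.05,"dz":0,"wx":0,"wy":0,"wz":0,"claw":0},{"dx":-0.61,"dy":0.06,"dz":0,"wx":0,"wy":0,"wz":0,"claw":0},{"dx":-0.71,"dy":0.07,"dz":0,"wx":0,"wy":0,"wz":0,"claw":0}]'

```text
clock: 8.5
tool_pos: [0.5566, 0.0631, 0.042]
eef_rot: [0.707, 0.707, 0.0, 0.0]
contact_force: [1.5, 2.2, 0.5]
opening: 0.005
finger_force: 1.2
```

Emit:
step_arm --motion '[{"dx":-0.1,"dy":0.01,"dz":0,"wx":0,"wy":0,"wz":0,"claw":0},{"dx":-0.2,"dy":0.02,"dz":0,"wx":0,"wy":0,"wz":0,"claw":0},{"dx":-0.3,"dy":0.03,"dz":0,"wx":0,"wy":0,"wz":0,"claw":0},{"dx":-0.4,"dy":0.04,"dz":0,"wx":0,"wy":0,"wz":0,"claw":0},{"dx":-0.5,"dy":0.05,"dz":0,"wx":0,"wy":0,"wz":0,"claw":0},{"dx":-0.6,"dy":0.06,"dz":0,"wx":0,"wy":0,"wz":0,"claw":0},{"dx":-0.7,"dy":0.07,"dz":0,"wx":0,"wy":0,"wz":0,"claw":0},{"dx":-0.8,"dy":0.08,"dz":0,"wx":0,"wy":0,"wz":0,"claw":0}]'

```text
clock: 9.3
tool_pos: [0.5627, -0.001, 0.0419]
eef_rot: [0.707, 0.707, 0.0, -0.0]
contact_force: [0.6, 2.4, 0.9]
opening: 0.008
finger_force: 1.2
```

```bash
python3 - <<'E'
from h import *
s=st()
for n in('scene','side'):
    a,d,c=snap(n); P=pts(d,c); hsv=cv2.cvtColor(a,cv2.COLOR_RGB2HSV)
    X,Y,Z=P[...,0],P[...,1],P[...,2]
    m=(hsv[...,2]<60)&(Z>.055)&(Z<.066)&(X>.5)&(X<.62)&(Y<.1)&(Y>-.12); print(n,m.sum(),np.median(P[m],0).round(4),P[m].min(0).round(3),P[m].max(0).round(3))
E
```

```text
t 9.3 p [ 0.5627 -0.001   0.0419] q [ 0.7071  0.7071  0.     -0.    ] F [0.6  2.39 0.87] op 0.7 ff 1.1657050522626378
scene 26 [0.5576 0.0024 0.0605] [ 0.537 -0.109  0.055] [0.575 0.009 0.066]
side 38 [ 0.5512 -0.0015  0.0596] [ 0.538 -0.027  0.055] [0.575 0.012 0.066]
```

Emit:
step_arm --motion '[{"dx":-0.08,"dy":0.01,"dz":0,"wx":0,"wy":0,"wz":0,"claw":0},{"dx":-0.16,"dy":0.02,"dz":0,"wx":0,"wy":0,"wz":0,"claw":0},{"dx":-0.24,"dy":0.02,"dz":0,"wx":0,"wy":0,"wz":0,"claw":0},{"dx":-0.32,"dy":0.03,"dz":0,"wx":0,"wy":0,"wz":0,"claw":0},{"dx":-0.38,"dy":0.04,"dz":0,"wx":0,"wy":0,"wz":0,"claw":0},{"dx":-0.44,"dy":0.04,"dz":0,"wx":0,"wy":0,"wz":0,"claw":0},{"dx":-0.48,"dy":0.05,"dz":0,"wx":0,"wy":0,"wz":0,"claw":0},{"dx":-0.52,"dy":0.05,"dz":0,"wx":0,"wy":0,"wz":0,"claw":0}]'

```text
clock: 10.2
tool_pos: [0.5668, -0.0422, 0.0419]
eef_rot: [0.707, 0.707, 0.0, 0.0]
contact_force: [-1.4, 2.6, -1.3]
opening: 0.003
finger_force: 1.1
```

Emit:
step_arm --motion '[{"dx":-0.04,"dy":0,"dz":0,"wx":0,"wy":0,"wz":0,"claw":0},{"dx":-0.08,"dy":0,"dz":0,"wx":0,"wy":0,"wz":0,"claw":0},{"dx":-0.11,"dy":0,"dz":0,"wx":0,"wy":0,"wz":0,"claw":0}]'

```text
clock: 10.5
tool_pos: [0.5673, -0.048, 0.042]
eef_rot: [0.706, 0.708, 0.002, -0.001]
contact_force: [0.1, 9.7, -2.2]
opening: 0.006
finger_force: 4.9
```

Emit:
step_arm --motion '[{"dx":-0.03,"dy":0,"dz":0,"wx":0,"wy":0,"wz":0,"claw":0},{"dx":-0.06,"dy":0,"dz":0,"wx":0,"wy":0,"wz":0,"claw":0},{"dx":-0.06,"dy":0,"dz":0,"wx":0,"wy":0,"wz":0,"claw":0}]'

```text
clock: 10.8
tool_pos: [0.5673, -0.0481, 0.0421]
eef_rot: [0.705, 0.709, 0.004, -0.003]
contact_force: [-2.1, 13.2, -0.8]
opening: 0.006
finger_force: 7.0
```

The tray is against the stop: the force rises with no movement. Backing off and rising.

Emit:
step_arm --motion '[{"dx":0.3,"dy":0,"dz":0,"wx":0,"wy":0,"wz":0,"claw":0},{"dx":0.5,"dy":0,"dz":0,"wx":0,"wy":0,"wz":0,"claw":36},{"dx":0.5,"dy":0,"dz":-0.5,"wx":0,"wy":0,"wz":0,"claw":36},{"dx":0.5,"dy":-0.1,"dz":-1,"wx":0,"wy":0,"wz":0,"claw":36},{"dx":0.5,"dy":-0.1,"dz":-1,"wx":0,"wy":0,"wz":0,"claw":36}]'

```text
clock: 11.3
tool_pos: [0.5615, -0.0163, 0.1265]
eef_rot: [0.707, 0.707, 0.003, 0.003]
contact_force: [0.2, -0.8, 0.6]
opening: 0.342
finger_force: 0.0
```

Emit:
step_arm --motion '[{"dx":0,"dy":0,"dz":-0.5,"wx":0,"wy":0,"wz":0,"claw":36},{"dx":0,"dy":0,"dz":-1,"wx":0,"wy":0,"wz":0,"claw":36},{"dx":0,"dy":0,"dz":-1,"wx":0,"wy":0,"wz":0,"claw":36}]'

```text
clock: 11.6
tool_pos: [0.5623, -0.0163, 0.2065]
eef_rot: [0.708, 0.707, 0.004, 0.004]
contact_force: [-0.4, 0.3, -0.5]
opening: 0.408
finger_force: 0.0
```

Emit:
step_arm --motion '[{"dx":0,"dy":0,"dz":-0.5,"wx":0,"wy":0,"wz":0,"claw":36},{"dx":0,"dy":0,"dz":-1,"wx":0,"wy":0,"wz":0,"claw":36},{"dx":0,"dy":0,"dz":-1,"wx":0,"wy":0,"wz":0,"claw":36}]'

```text
clock: 11.9
tool_pos: [0.5619, -0.016, 0.2861]
eef_rot: [0.708, 0.707, 0.004, 0.004]
contact_force: [1.3, -0.5, 0.0]
opening: 0.408
finger_force: 0.0
```

Emit:
step_arm --motion '[{"dx":0,"dy":0,"dz":-0.5,"wx":0,"wy":0,"wz":0,"claw":36},{"dx":-0.3,"dy":-0.2,"dz":-0.5,"wx":0,"wy":0,"wz":0,"claw":36},{"dx":-0.7,"dy":-0.5,"dz":-0.5,"wx":0,"wy":0,"wz":0,"claw":36},{"dx":-0.7,"dy":-0.5,"dz":-0.5,"wx":0,"wy":0,"wz":0,"claw":36},{"dx":-0.7,"dy":-0.5,"dz":-0.5,"wx":0,"wy":0,"wz":0,"claw":36}]'

```text
clock: 12.4
tool_pos: [0.518, -0.0731, 0.3209]
eef_rot: [0.708, 0.706, -0.001, -0.0]
contact_force: [0.4, 1.2, 0.2]
opening: 0.41
finger_force: 0.0
```

```bash
cat > m3.py <<'E'
from h import *
from scipy.optimize import least_squares
s=st()
def fit(q,c0,rmin,rmax):
    cc=np.array(c0)
    for _ in range(6):
        r=np.hypot(*(q-cc).T); g=q[(r>rmin)&(r<rmax)]
        f=least_squares(lambda a:np.hypot(*(g-a[:2]).T)-a[2],[*cc,.055],loss='soft_l1',f_scale=.002); cc=f.x[:2]
    return f.x.round(4),len(g)
for n in('scene','side','wrist'):
    a,d,c=snap(n,'x_'+n+'.png'); P=pts(d,c); hsv=cv2.cvtColor(a,cv2.COLOR_RGB2HSV)
    X,Y,Z=P[...,0],P[...,1],P[...,2]
    red=((hsv[...,0]<8)|(hsv[...,0]>172))&(hsv[...,1]>150)&(hsv[...,2]>50)&(Z>.23)&(Z<.25)
    if red.sum()>60: print(n,'wheel',fit(P[red][:,:2],(.574,-.178),.048,.068))
    m=(hsv[...,2]<80)&(Z>.25)&(Z<.296)&(np.hypot(X-.518,Y+.18)<.025); q=P[m]
    if len(q): print(n,'crank',len(q),np.median(q,0).round(4),np.percentile(q,3,0).round(4),np.percentile(q,97,0).round(4))
    h=np.hypot(X-.573,Y+.177)<.02; print('hub z',np.percentile(Z[h],[50,98]).round(3) if h.any() else 0)
    m=(hsv[...,2]<60)&(Z>.055)&(Z<.066)&(X>.5)&(X<.62)&(Y<0)&(Y>-.12)
    if m.any(): print('handle',m.sum(),np.median(P[m],0).round(4))
to([.518,-.179,.256])
E
python3 m3.py
```

```text
t 12.4 p [ 0.518  -0.0731  0.3209] q [ 7.081e-01  7.061e-01 -7.000e-04 -2.000e-04] F [0.39 1.2  0.23] op 36.1 ff 0.0
scene wheel (array([ 0.5721, -0.1772,  0.0545]), 145)
scene crank 8 [ 0.5181 -0.1753  0.2571] [ 0.514  -0.1774  0.2534] [ 0.5231 -0.173   0.2756]
hub z [0.157 0.277]
handle 26 [ 0.5587 -0.0641  0.0599]
side wheel (array([ 0.5735, -0.1742,  0.0549]), 212)
side crank 44 [ 0.5162 -0.1769  0.269 ] [ 0.511  -0.1869  0.2507] [ 0.5235 -0.1695  0.2898]
hub z [0.162 0.278]
handle 41 [ 0.5647 -0.0618  0.0615]
wrist wheel (array([ 0.5736, -0.1724,  0.0534]), 1025)
wrist crank 891 [ 0.5198 -0.1746  0.2712] [ 0.5116 -0.18    0.2523] [ 0.5284 -0.1726  0.2863]
hub z [0.255 0.277]
handle 321 [ 0.5627 -0.0638  0.0602]
shift [-1.356 -0.016  0.816]
```

View pics/x_wrist.png

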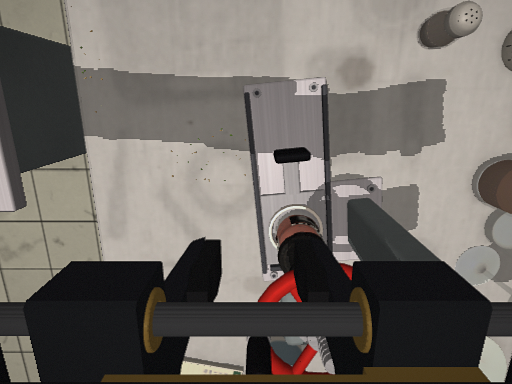

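The wrist view shows the tray home (handle at (292,155)), the jar in its nest at (297,228), the wheel behind the fingers and the crank just ahead. Handle at (0.563,-0.064) matches the home position. Next I go over the crank at about (0.5185,-0.180).

Emit:
step_arm --motion '[{"dx":-0.4,"dy":0,"dz":0,"wx":0,"wy":0,"wz":0,"claw":34},{"dx":-0.8,"dy":0,"dz":0,"wx":0,"wy":0,"wz":0,"claw":34},{"dx":-1,"dy":0,"dz":0,"wx":0,"wy":0,"wz":0,"claw":34}]'

```text
clock: 12.85
tool_pos: [0.5189, -0.1538, 0.3214]
eef_rot: [0.708, 0.706, -0.0, 0.0]
contact_force: [-0.3, -0.3, 0.1]
opening: 0.386
finger_force: 0.0
```

Emit:
step_arm --motion '[{"dx":-0.2,"dy":0.01,"dz":0,"wx":0,"wy":0,"wz":0,"claw":34},{"dx":-0.34,"dy":0.01,"dz":0,"wx":0,"wy":0,"wz":0,"claw":34},{"dx":-0.34,"dy":0.01,"dz":0,"wx":0,"wy":0,"wz":0,"claw":34},{"dx":-0.34,"dy":0.01,"dz":0,"wx":0,"wy":0,"wz":0,"claw":34},{"dx":-0.34,"dy":0.01,"dz":0,"wx":0,"wy":0,"wz":0,"claw":34}]'

```text
clock: 13.35
tool_pos: [0.5197, -0.1773, 0.322]
eef_rot: [0.706, 0.708, 0.0, -0.0]
contact_force: [-0.1, -0.0, 0.8]
opening: 0.379
finger_force: 0.0
```

```bash
python3 - <<'E'
from h import *
st(); to([.5185,-.180,.257])
E
```

```text
t 13.35 p [ 0.5197 -0.1773  0.322 ] q [ 7.064e-01  7.078e-01  4.000e-04 -2.000e-04] F [-0.09 -0.03  0.82] op 33.4 ff 0.0
shift [-0.034 -0.015  0.813]
```

Emit:
step_arm --motion '[{"dx":-0.02,"dy":-0.01,"dz":0.2,"wx":0,"wy":0,"wz":0,"claw":34},{"dx":-0.03,"dy":-0.015,"dz":0.4,"wx":0,"wy":0,"wz":0,"claw":34},{"dx":-0.03,"dy":-0.015,"dz":0.6,"wx":0,"wy":0,"wz":0,"claw":34},{"dx":-0.03,"dy":-0.015,"dz":0.8,"wx":0,"wy":0,"wz":0,"claw":34},{"dx":-0.03,"dy":-0.015,"dz":0.8,"wx":0,"wy":0,"wz":0,"claw":34}]'

```text
clock: 13.85
tool_pos: [0.517, -0.1798, 0.2563]
eef_rot: [0.706, 0.708, -0.001, -0.002]
contact_force: [-1.0, 0.2, 0.4]
opening: 0.391
finger_force: 0.0
```

Emit:
step_arm --motion '[{"dx":0,"dy":0,"dz":0,"wx":0,"wy":0,"wz":0,"claw":10},{"dx":0,"dy":0,"dz":0,"wx":0,"wy":0,"wz":0,"claw":10},{"dx":0,"dy":0,"dz":0,"wx":0,"wy":0,"wz":0,"claw":10},{"dx":0,"dy":0,"dz":0,"wx":0,"wy":0,"wz":0,"claw":10}]' --force 30

```text
clock: 14.25
tool_pos: [0.5197, -0.1809, 0.2589]
eef_rot: [0.707, 0.707, 0.001, 0.001]
contact_force: [3.1, 1.0, 0.8]
opening: 0.201
finger_force: 30.0
```

```bash
python3 - <<'E'
from h import *
s=st(); print(s['q'])
E
```

```text
t 14.25 p [ 0.5197 -0.1809  0.2589] q [0.707  0.7073 0.0013 0.0013] F [3.13 1.03 0.78] op 17.7 ff 30.000125882215798
[ 0.4457453   0.57247776 -0.31590381  1.76835971  0.22866476  0.8330691
  0.02339841]
```

```bash
cat > circ.py <<'E'
from h import *
import sys
C=np.array([.573,-.1765]); r=.055
# args: cmd angle start, step, n [, count of calls]
a,stp,n,k=[float(v) for v in sys.argv[1:5]]
s=get_state(); v=s['tool_pos'][:2]-C; th=math.atan2(v[1],v[0]); t=np.array([math.sin(th),-math.cos(th)]); F=np.array(s['contact_force'])
print('t',round(s['clock'],2),'meas ang',round(math.degrees(th)%360,1),'r',round(np.hypot(*v)*1000,1),'z',round(s['tool_pos'][2],4),'Ftan',round(-F[:2]@t,2),'Frad',round(F[:2]@v/np.hypot(*v),2),'Fz',round(F[2],1))
f=lambda d:r*np.array([math.cos(math.radians(d)),math.sin(math.radians(d))])
for j in range(int(k)):
    a0=a-j*stp*n
    print(j,'from',a0%360,'|',' '.join('(%.2f,%.2f)'%tuple(((f(a0-stp*(i+1))-f(a0))[::-1]/.08)) for i in range(int(n))),'-> end',(a0-stp*n)%360)
E
python3 circ.py 184 12 8 3
```

```text
t 14.25 meas ang 184.7 r 53.5 z 0.2589 Ftan -0.77 Frad -3.21 Fz 0.8
0 from 184.0 | (0.14,0.01) (0.28,0.04) (0.41,0.10) (0.53,0.19) (0.62,0.30) (0.69,0.43) (0.73,0.57) (0.74,0.71) -> end 88.0
1 from 88.0 | (-0.02,0.14) (-0.07,0.28) (-0.15,0.40) (-0.25,0.50) (-0.36,0.58) (-0.50,0.64) (-0.64,0.66) (-0.78,0.66) -> end 352.0
2 from 352.0 | (-0.14,-0.03) (-0.27,-0.10) (-0.38,-0.19) (-0.47,-0.30) (-0.54,-0.42) (-0.58,-0.56) (-0.59,-0.70) (-0.57,-0.85) -> end 256.0
```

Emit:
step_arm --motion '[{"dx":0.14,"dy":0.01,"dz":0,"wx":0,"wy":0,"wz":0,"claw":10},{"dx":0.28,"dy":0.04,"dz":0,"wx":0,"wy":0,"wz":0,"claw":10},{"dx":0.41,"dy":0.1,"dz":0,"wx":0,"wy":0,"wz":0,"claw":10},{"dx":0.53,"dy":0.19,"dz":0,"wx":0,"wy":0,"wz":0,"claw":10}]'

```text
clock: 14.65
tool_pos: [0.5317, -0.1432, 0.2588]
eef_rot: [0.709, 0.706, -0.003, 0.001]
contact_force: [-2.7, -9.0, 6.0]
opening: 0.2
finger_force: 30.0
```

```bash
python3 circ.py 136 12 8 4
```

```text
t 14.65 meas ang 141.2 r 53.0 z 0.2588 Ftan 8.7 Frad -3.52 Fz 6.0
0 from 136.0 | (0.09,0.11) (0.16,0.24) (0.20,0.38) (0.21,0.52) (0.19,0.66) (0.14,0.80) (0.06,0.92) (-0.04,1.02) -> end 40.0
1 from 40.0 | (-0.12,0.08) (-0.25,0.13) (-0.39,0.16) (-0.54,0.15) (-0.68,0.12) (-0.81,0.06) (-0.92,-0.03) (-1.01,-0.14) -> end 304.0
2 from 304.0 | (-0.07,-0.13) (-0.11,-0.27) (-0.12,-0.41) (-0.10,-0.55) (-0.05,-0.69) (0.03,-0.81) (0.13,-0.91) (0.25,-0.99) -> end 208.0
3 from 208.0 | (0.13,-0.05) (0.27,-0.08) (0.42,-0.07) (0.56,-0.04) (0.69,0.02) (0.80,0.11) (0.89,0.22) (0.96,0.35) -> end 112.0
```

Emit:
step_arm --motion '[{"dx":0.09,"dy":0.11,"dz":0,"wx":0,"wy":0,"wz":0,"claw":10},{"dx":0.16,"dy":0.24,"dz":0,"wx":0,"wy":0,"wz":0,"claw":10},{"dx":0.2,"dy":0.38,"dz":0,"wx":0,"wy":0,"wz":0,"claw":10},{"dx":0.21,"dy":0.52,"dz":0,"wx":0,"wy":0,"wz":0,"claw":10}]'

```text
clock: 15.05
tool_pos: [0.5717, -0.1227, 0.2588]
eef_rot: [0.707, 0.707, -0.003, -0.002]
contact_force: [-8.9, -0.5, 10.9]
opening: 0.21
finger_force: 30.0
```

```bash
python3 circ.py 88 12 4 4
```

```text
t 15.05 meas ang 91.4 r 53.8 z 0.2588 Ftan 8.86 Frad -0.28 Fz 10.9
0 from 88.0 | (-0.02,0.14) (-0.07,0.28) (-0.15,0.40) (-0.25,0.50) -> end 40.0
1 from 40.0 | (-0.12,0.08) (-0.25,0.13) (-0.39,0.16) (-0.54,0.15) -> end 352.0
2 from 352.0 | (-0.14,-0.03) (-0.27,-0.10) (-0.38,-0.19) (-0.47,-0.30) -> end 304.0
3 from 304.0 | (-0.07,-0.13) (-0.11,-0.27) (-0.12,-0.41) (-0.10,-0.55) -> end 256.0
```

Emit:
step_arm --motion '[{"dx":-0.02,"dy":0.14,"dz":-0.02,"wx":0,"wy":0,"wz":0,"claw":10},{"dx":-0.07,"dy":0.28,"dz":-0.03,"wx":0,"wy":0,"wz":0,"claw":10},{"dx":-0.15,"dy":0.4,"dz":-0.04,"wx":0,"wy":0,"wz":0,"claw":10},{"dx":-0.25,"dy":0.5,"dz":-0.04,"wx":0,"wy":0,"wz":0,"claw":10}]'

```text
clock: 15.45
tool_pos: [0.6115, -0.137, 0.2591]
eef_rot: [0.706, 0.708, -0.001, -0.006]
contact_force: [-5.0, 7.4, -4.6]
opening: 0.203
finger_force: 30.0
```

```bash
python3 circ.py 40 12 4 1
```

```text
t 15.45 meas ang 45.7 r 55.2 z 0.2591 Ftan 8.73 Frad 1.81 Fz -4.6
0 from 40.0 | (-0.12,0.08) (-0.25,0.13) (-0.39,0.16) (-0.54,0.15) -> end 352.0
```

Emit:
step_arm --motion '[{"dx":-0.12,"dy":0.08,"dz":0,"wx":0,"wy":0,"wz":0,"claw":10},{"dx":-0.25,"dy":0.13,"dz":0,"wx":0,"wy":0,"wz":0,"claw":10},{"dx":-0.39,"dy":0.16,"dz":0,"wx":0,"wy":0,"wz":0,"claw":10},{"dx":-0.54,"dy":0.15,"dz":0,"wx":0,"wy":0,"wz":0,"claw":10}]'

```text
clock: 15.85
tool_pos: [0.6295, -0.1777, 0.2593]
eef_rot: [0.705, 0.709, 0.005, -0.003]
contact_force: [11.2, 8.4, -13.2]
opening: 0.202
finger_force: 30.0
```

```bash
python3 circ.py 352 12 4 1
```

```text
t 15.85 meas ang 358.8 r 56.5 z 0.2593 Ftan 8.68 Frad 11.06 Fz -13.2
0 from 352.0 | (-0.14,-0.03) (-0.27,-0.10) (-0.38,-0.19) (-0.47,-0.30) -> end 304.0
```

Emit:
step_arm --motion '[{"dx":-0.14,"dy":-0.01,"dz":0.02,"wx":0,"wy":0,"wz":0,"claw":10},{"dx":-0.28,"dy":-0.08,"dz":0.02,"wx":0,"wy":0,"wz":0,"claw":10},{"dx":-0.39,"dy":-0.17,"dz":0.02,"wx":0,"wy":0,"wz":0,"claw":10},{"dx":-0.48,"dy":-0.28,"dz":0.02,"wx":0,"wy":0,"wz":0,"claw":10}]'

```text
clock: 16.25
tool_pos: [0.6078, -0.2214, 0.2591]
eef_rot: [0.706, 0.708, 0.003, 0.001]
contact_force: [9.6, 1.9, -8.0]
opening: 0.205
finger_force: 30.0
```

```bash
sed -i 's/C=np.array.*; r/C=np.array([.5746,-.1775]); r/' circ.py; python3 circ.py 304 12 4 1
```

```text
t 16.25 meas ang 307.1 r 55.1 z 0.2591 Ftan 8.79 Frad 4.32 Fz -8.0
0 from 304.0 | (-0.07,-0.13) (-0.11,-0.27) (-0.12,-0.41) (-0.10,-0.55) -> end 256.0
```

Emit:
step_arm --motion '[{"dx":-0.07,"dy":-0.13,"dz":0,"wx":0,"wy":0,"wz":0,"claw":10},{"dx":-0.11,"dy":-0.27,"dz":0,"wx":0,"wy":0,"wz":0,"claw":10},{"dx":-0.12,"dy":-0.41,"dz":0,"wx":0,"wy":0,"wz":0,"claw":10},{"dx":-0.1,"dy":-0.55,"dz":0,"wx":0,"wy":0,"wz":0,"claw":10}]'

```text
clock: 16.65
tool_pos: [0.5626, -0.2313, 0.2591]
eef_rot: [0.707, 0.707, 0.002, 0.002]
contact_force: [8.9, 0.3, -9.1]
opening: 0.203
finger_force: 30.0
```

```bash
python3 circ.py 256 12 4 3
```

```text
t 16.65 meas ang 257.5 r 55.2 z 0.2591 Ftan 8.59 Frad -2.24 Fz -9.1
0 from 256.0 | (0.05,-0.14) (0.13,-0.26) (0.23,-0.36) (0.34,-0.44) -> end 208.0
1 from 208.0 | (0.13,-0.05) (0.27,-0.08) (0.42,-0.07) (0.56,-0.04) -> end 160.0
2 from 160.0 | (0.13,0.06) (0.24,0.15) (0.33,0.26) (0.40,0.39) -> end 112.0
```

Emit:
step_arm --motion '[{"dx":0.05,"dy":-0.14,"dz":0.01,"wx":0,"wy":0,"wz":0,"claw":10},{"dx":0.13,"dy":-0.26,"dz":0.01,"wx":0,"wy":0,"wz":0,"claw":10},{"dx":0.23,"dy":-0.36,"dz":0.01,"wx":0,"wy":0,"wz":0,"claw":10},{"dx":0.34,"dy":-0.44,"dz":0.01,"wx":0,"wy":0,"wz":0,"claw":10}]'

```text
clock: 17.05
tool_pos: [0.5275, -0.2061, 0.2591]
eef_rot: [0.708, 0.707, 0.001, 0.003]
contact_force: [8.8, -3.8, -7.1]
opening: 0.203
finger_force: 30.0
```

```bash
python3 circ.py 208 12 2 1
```

```text
t 17.05 meas ang 211.3 r 55.1 z 0.2591 Ftan 7.84 Frad -5.53 Fz -7.1
0 from 208.0 | (0.13,-0.05) (0.27,-0.08) -> end 184.0
```

Emit:
step_arm --motion '[{"dx":0.13,"dy":-0.05,"dz":0,"wx":0,"wy":0,"wz":0,"claw":10},{"dx":0.27,"dy":-0.08,"dz":0,"wx":0,"wy":0,"wz":0,"claw":10},{"dx":0.42,"dy":-0.07,"dz":0,"wx":0,"wy":0,"wz":0,"claw":10}]'

```text
clock: 17.35
tool_pos: [0.5197, -0.1748, 0.2589]
eef_rot: [0.708, 0.706, -0.002, 0.002]
contact_force: [2.4, -8.9, -3.6]
opening: 0.208
finger_force: 30.0
```

```bash
python3 circ.py 172 12 4 3
```

```text
t 17.35 meas ang 177.1 r 54.9 z 0.2589 Ftan 8.79 Frad -2.89 Fz -3.6
0 from 172.0 | (0.14,0.03) (0.27,0.10) (0.38,0.19) (0.47,0.30) -> end 124.0
1 from 124.0 | (0.07,0.13) (0.11,0.27) (0.12,0.41) (0.10,0.55) -> end 76.0
2 from 76.0 | (-0.05,0.14) (-0.13,0.26) (-0.23,0.36) (-0.34,0.44) -> end 28.0
```

Emit:
step_arm --motion '[{"dx":0.14,"dy":0.03,"dz":0,"wx":0,"wy":0,"wz":0,"claw":10},{"dx":0.27,"dy":0.1,"dz":0,"wx":0,"wy":0,"wz":0,"claw":10},{"dx":0.38,"dy":0.19,"dz":0,"wx":0,"wy":0,"wz":0,"claw":10},{"dx":0.47,"dy":0.3,"dz":0,"wx":0,"wy":0,"wz":0,"claw":10}]'

```text
clock: 17.75
tool_pos: [0.5394, -0.1355, 0.2588]
eef_rot: [0.708, 0.706, -0.005, -0.002]
contact_force: [-8.9, -3.2, 7.5]
opening: 0.201
finger_force: 30.0
```

```bash
python3 circ.py 124 8 6 1
```

```text
t 17.75 meas ang 130.0 r 54.8 z 0.2588 Ftan 8.9 Frad 3.29 Fz 7.5
0 from 124.0 | (0.05,0.08) (0.08,0.17) (0.11,0.27) (0.12,0.36) (0.11,0.46) (0.10,0.55) -> end 76.0
```

Emit:
step_arm --motion '[{"dx":0.05,"dy":0.08,"dz":-0.01,"wx":0,"wy":0,"wz":0,"claw":10},{"dx":0.08,"dy":0.17,"dz":-0.02,"wx":0,"wy":0,"wz":0,"claw":10},{"dx":0.11,"dy":0.27,"dz":-0.02,"wx":0,"wy":0,"wz":0,"claw":10},{"dx":0.12,"dy":0.36,"dz":-0.02,"wx":0,"wy":0,"wz":0,"claw":10},{"dx":0.11,"dy":0.46,"dz":-0.02,"wx":0,"wy":0,"wz":0,"claw":10}]'

```text
clock: 18.25
tool_pos: [0.5751, -0.1227, 0.2589]
eef_rot: [0.707, 0.707, -0.004, -0.005]
contact_force: [-8.5, 4.3, 1.6]
opening: 0.205
finger_force: 30.0
```

```bash
python3 circ.py 84 8 4 2
```

```text
t 18.25 meas ang 89.5 r 54.8 z 0.2589 Ftan 8.53 Frad 4.19 Fz 1.6
0 from 84.0 | (-0.02,0.09) (-0.05,0.19) (-0.09,0.27) (-0.14,0.35) -> end 52.0
1 from 52.0 | (-0.06,0.07) (-0.14,0.13) (-0.22,0.18) (-0.31,0.22) -> end 20.0
```

Emit:
step_arm --motion '[{"dx":-0.02,"dy":0.09,"dz":0,"wx":0,"wy":0,"wz":0,"claw":10},{"dx":-0.05,"dy":0.19,"dz":0,"wx":0,"wy":0,"wz":0,"claw":10},{"dx":-0.09,"dy":0.27,"dz":0,"wx":0,"wy":0,"wz":0,"claw":10},{"dx":-0.14,"dy":0.35,"dz":0,"wx":0,"wy":0,"wz":0,"claw":10}]'

```text
clock: 18.65
tool_pos: [0.6042, -0.1313, 0.259]
eef_rot: [0.706, 0.708, -0.002, -0.006]
contact_force: [-8.4, 7.0, 1.0]
opening: 0.203
finger_force: 30.0
```

```bash
python3 circ.py 52 8 4 1
```

```text
t 18.65 meas ang 57.4 r 54.9 z 0.259 Ftan 10.82 Frad 1.37 Fz 1.0
0 from 52.0 | (-0.06,0.07) (-0.14,0.13) (-0.22,0.18) (-0.31,0.22) -> end 20.0
```

Emit:
step_arm --motion '[{"dx":-0.06,"dy":0.07,"dz":0,"wx":0,"wy":0,"wz":0,"claw":10},{"dx":-0.14,"dy":0.13,"dz":0,"wx":0,"wy":0,"wz":0,"claw":10},{"dx":-0.22,"dy":0.18,"dz":0,"wx":0,"wy":0,"wz":0,"claw":10},{"dx":-0.31,"dy":0.22,"dz":0,"wx":0,"wy":0,"wz":0,"claw":10}]'

```text
clock: 19.05
tool_pos: [0.6238, -0.1531, 0.2591]
eef_rot: [0.705, 0.709, 0.001, -0.006]
contact_force: [-3.1, 11.0, -1.7]
opening: 0.2
finger_force: 30.0
```

```bash
python3 circ.py 20 8 4 3
```

```text
t 19.05 meas ang 26.4 r 54.9 z 0.2591 Ftan 11.19 Frad 2.13 Fz -1.7
0 from 20.0 | (-0.09,0.03) (-0.19,0.04) (-0.28,0.04) (-0.38,0.03) -> end 348.0
1 from 348.0 | (-0.09,-0.03) (-0.18,-0.07) (-0.26,-0.12) (-0.33,-0.18) -> end 316.0
2 from 316.0 | (-0.06,-0.07) (-0.12,-0.15) (-0.16,-0.24) (-0.19,-0.33) -> end 284.0
```

Emit:
step_arm --motion '[{"dx":-0.09,"dy":0.03,"dz":0,"wx":0,"wy":0,"wz":0,"claw":10},{"dx":-0.19,"dy":0.04,"dz":0,"wx":0,"wy":0,"wz":0,"claw":10}]'

```text
clock: 19.25
tool_pos: [0.6285, -0.1671, 0.2591]
eef_rot: [0.705, 0.709, 0.003, -0.006]
contact_force: [1.3, 13.2, -4.6]
opening: 0.203
finger_force: 30.0
```

```bash
python3 circ.py 4 8 2 1
```

```text
t 19.25 meas ang 11.0 r 54.9 z 0.2591 Ftan 12.73 Frad 3.82 Fz -4.6
0 from 4.0 | (-0.10,0.00) (-0.19,-0.01) -> end 348.0
```

Emit:
step_arm --motion '[{"dx":-0.09,"dy":0,"dz":0,"wx":0,"wy":0,"wz":0,"claw":10},{"dx":-0.19,"dy":-0.01,"dz":0,"wx":0,"wy":0,"wz":0,"claw":10}]'

```text
clock: 19.45
tool_pos: [0.6295, -0.1815, 0.2592]
eef_rot: [0.705, 0.71, 0.004, -0.005]
contact_force: [4.3, 12.4, -6.6]
opening: 0.204
finger_force: 30.0
```

```bash
python3 circ.py 348 4 4 2
```

```text
t 19.45 meas ang 355.9 r 55.0 z 0.2592 Ftan 12.7 Frad 3.34 Fz -6.6
0 from 348.0 | (-0.05,-0.01) (-0.09,-0.03) (-0.14,-0.04) (-0.18,-0.07) -> end 332.0
1 from 332.0 | (-0.04,-0.02) (-0.08,-0.05) (-0.12,-0.08) (-0.15,-0.11) -> end 316.0
```

Emit:
step_arm --motion '[{"dx":-0.05,"dy":-0.01,"dz":0,"wx":0,"wy":0,"wz":0,"claw":10},{"dx":-0.09,"dy":-0.03,"dz":0,"wx":0,"wy":0,"wz":0,"claw":10},{"dx":-0.14,"dy":-0.04,"dz":0,"wx":0,"wy":0,"wz":0,"claw":10},{"dx":-0.18,"dy":-0.07,"dz":0,"wx":0,"wy":0,"wz":0,"claw":10}]'

```text
clock: 19.85
tool_pos: [0.6262, -0.1966, 0.2592]
eef_rot: [0.705, 0.709, 0.006, -0.002]
contact_force: [10.2, 10.1, -11.3]
opening: 0.205
finger_force: 30.0
```

```bash
python3 circ.py 332 4 2 1
```

```text
t 19.85 meas ang 339.7 r 55.0 z 0.2592 Ftan 13.01 Frad 6.02 Fz -11.3
0 from 332.0 | (-0.04,-0.02) (-0.08,-0.05) -> end 324.0
```

Emit:
step_arm --motion '[{"dx":-0.04,"dy":-0.02,"dz":0.01,"wx":0,"wy":0,"wz":0,"claw":10}]'

```text
clock: 19.95
tool_pos: [0.6249, -0.2, 0.2591]
eef_rot: [0.705, 0.709, 0.006, -0.002]
contact_force: [9.1, 10.6, -4.0]
opening: 0.205
finger_force: 30.0
```

```bash
python3 circ.py 328 4 2 1
```

```text
t 19.95 meas ang 335.9 r 55.1 z 0.2591 Ftan 13.44 Frad 3.97 Fz -4.0
0 from 328.0 | (-0.04,-0.03) (-0.08,-0.06) -> end 320.0
```

13.4 N at the grip, so that's firm. I unload the arm's spring, open and lift straight off.

Emit:
step_arm --motion '[{"dx":0.04,"dy":0.02,"dz":0,"wx":0,"wy":0,"wz":0,"claw":10},{"dx":0.08,"dy":0.04,"dz":0,"wx":0,"wy":0,"wz":0,"claw":10},{"dx":0.08,"dy":0.04,"dz":0,"wx":0,"wy":0,"wz":0,"claw":10}]'

```text
clock: 20.25
tool_pos: [0.6247, -0.2005, 0.2591]
eef_rot: [0.707, 0.707, 0.0, -0.001]
contact_force: [2.2, 3.4, -3.7]
opening: 0.205
finger_force: 30.0
```

Emit:
step_arm --motion '[{"dx":0,"dy":0,"dz":0,"wx":0,"wy":0,"wz":0,"claw":36},{"dx":0,"dy":0,"dz":0,"wx":0,"wy":0,"wz":0,"claw":36},{"dx":0,"dy":0,"dz":0,"wx":0,"wy":0,"wz":0,"claw":36},{"dx":0,"dy":0,"dz":-0.2,"wx":0,"wy":0,"wz":0,"claw":36},{"dx":0,"dy":0,"dz":-0.5,"wx":0,"wy":0,"wz":0,"claw":36},{"dx":0,"dy":0,"dz":-0.9,"wx":0,"wy":0,"wz":0,"claw":36},{"dx":0,"dy":0,"dz":-1,"wx":0,"wy":0,"wz":0,"claw":36},{"dx":0,"dy":0,"dz":-1,"wx":0,"wy":0,"wz":0,"claw":36}]'

```text
clock: 21.05
tool_pos: [0.6251, -0.2026, 0.3411]
eef_rot: [0.707, 0.707, 0.001, 0.002]
contact_force: [-0.8, -0.2, 0.5]
opening: 0.411
finger_force: 0.0
```

```bash
python3 - <<'E'
from h import *
s=st(); a,d,c=snap('side'); b,d2,c2=snap('scene')
P=pts(d,c); hsv=cv2.cvtColor(a,cv2.COLOR_RGB2HSV); X,Y,Z=P[...,0],P[...,1],P[...,2]
m=(hsv[...,2]<80)&(Z>.255)&(Z<.295)&(np.hypot(X-.5746,Y+.1775)<.075)&(np.hypot(X-.5746,Y+.1775)>.04); print('crank',m.sum(),np.median(P[m],0).round(4) if m.any() else 0)
o=np.hstack([cv2.resize(a[100:250,200:350],(400,400)),cv2.resize(b[90:240,190:340],(400,400))]); cv2.imwrite('pics/end.png',o[:,:,::-1])
E
```

```text
t 21.05 p [ 0.6251 -0.2026  0.3411] q [7.074e-01 7.068e-01 6.000e-04 1.500e-03] F [-0.76 -0.25  0.47] op 36.2 ff 0.0
crank 55 [ 0.6246 -0.1953  0.2775]
```

View pics/end.png

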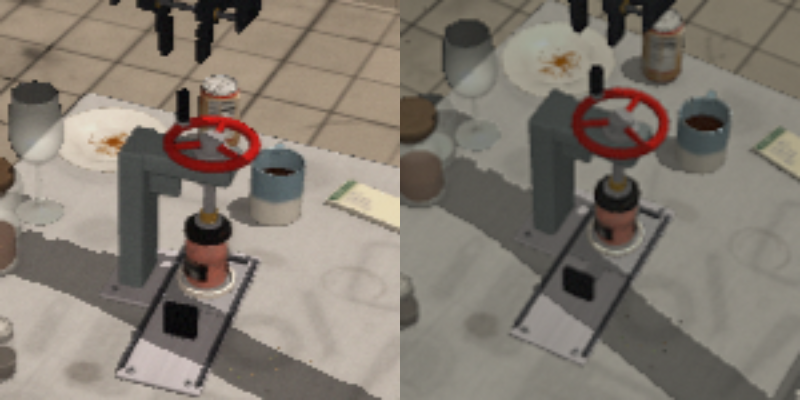

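The jar is upright and clamped under the foot (lid at (208,228) left, (617,195) right). The tray is home, the gripper is clear above the crank, and the mug and the other things are undisturbed.

```bash
python3 -c "
from plant import workorder; print(workorder.finish_job())"
```

```text
the job is handed in; nothing more can be done
None
```

The spice jar is upright in the nest, the tray is fully home, the press is clamped at about 13.4 N measured at the crank grip, the gripper is clear, and the job was handed in at about 21 s.

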